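Dispense one jar cap and park it

TASK

Press the plunger of the cap dispenser once, all the way down, and let it come up again, so that a single jar cap comes out. Then push that cap across the board with the fingertips, without picking it up, right into the empty parking bay until it rests against the back stop. Leave the other caps, the cap that is already parked and the things beside the board alone.

Things in the scene. Friction and masses are not known exactly. Their poses are not given: they have to be found in the camera images.
- board: White laminate work board with a wooden edge, 370 x 500 x 18 mm, fixed flat on the table. Origin: centre of its underside; its top is 18 mm above the table. x: away from the robot, y: to the left (about).
- dispenser: Cap dispenser fixed on the board: four upright steel rods (53 mm tall, the magazine) hold a stack of jar caps; behind it (towards the robot) is a grey housing 86 x 61 x 56 mm with a plunger on top. Origin: on the board, below the axis of the magazine; its +x axis is the way a cap comes out (away from the robot). Magazine and frame reach 30 mm to each side and 30 mm to the front, 53 mm high; the housing spans x -121 to -35 mm.
- knob_top (a point): Centre of the flat top of the plunger's knob: grey disc of 40 mm diameter on a stem, 100 mm above the board when up; 67 mm behind the magazine axis. It moves down with the plunger.
- plunger (a joint): Plunger travel in m: 0 up, 0.025 fully down. A spring returns it when let go (4 N at the start, 10 N fully down; damping adds about 2 N at 50 mm/s). It drives a slide that pushes the lowest cap out, 3.6 mm for each mm of plunger; each full press ejects one cap, and the next one drops when the plunger is up again. Pressed faster than about 50 mm/s, it shoots the cap somewhat farther than the outlet point.
- magazine (a point): Point on the board on the axis of the magazine (same as the dispenser's origin).
- outlet (a point): Point on the board 90 mm in front of the magazine axis, where the centre of an ejected cap comes to lie, give or take 10 mm.
- cap1: Lowest jar cap of the stack at the start, the one that comes out: round, black with a grey top, 44 mm diameter, 16 mm tall, about 20 g. Origin: centre of its underside; z up. It slides flat on the board.
- cap2: Second cap of the stack, same as cap1; it stays in the magazine.
- cap3: Top (third) cap of the stack, same as cap1; it stays in the magazine.
- bay_left: Left parking bay, fixed on the board: low aluminium fence, 12 mm high, 6 mm thick, closed on three sides, 52 mm wide inside, open towards its own -y (towards the dispenser's outlet), the mouth flaring to about 76 mm. Origin: on the board, where the centre of a fully parked cap lies; the inside of the back stop is 22.5 mm from it; side walls reach 7 mm and the flares 27 mm from it towards the mouth.
- bay_right: Right parking bay: the mirror image, open towards its own +y.
- bay_left_mouth (a point): Point on the board on the left bay's centre line, 60 mm before its origin, outside the mouth.
- bay_right_mouth (a point): The same for the right bay.
- free_place: Thin white paper disc of 40 mm diameter on the floor of the EMPTY bay (left or right): its centre is where the cap belongs. Flat, nothing to catch on.
- parked_cap: A cap, the same as the others, already parked in the other bay. To be left alone. Origin: centre of its underside.
- mortar: White porcelain bowl, 116 mm wide, 55 mm high, standing on the table beside the board. Bystander. Origin: centre of its underside.
- jar: Glass jar with black lid, 60 mm diameter, 85 mm high, on the table beside the board. Bystander. Origin: centre of its underside.
- spatula: Spatula, about 160 mm long, lying roughly along x on the table beside the board. Bystander. Origin: its underside, near mid-length.
Mind the look-alikes: they are no part of the job. Leave any orange look-alike of the cap3 alone.

How it is judged:
By the outcome, as a careful person would: the job done as asked, in the order asked, and still so for the second after the job is handed in, with the robot touching nothing.
It also fails if it takes over 54 s, if anything falls off the work surface, if the arm or the gripper's body presses on something with over 40 N, if the wrist force passes 120 N, or if a joint passes its speed limit or range.

ROBOT

A 6-joint arm with a two-finger parallel gripper is mounted at the origin on the work surface. World frame = base frame: x ahead of the robot, y to its left, z up, the work surface at z = 0. Lengths are in m, angles in rad, forces in N, time in s.
With the tool pointing down it reaches from about 0.35 to 0.975 m from the base axis. Payload 7.1 kg.
Tool frame: the origin (TCP) lies midway between the tips of the shut fingers; the grasp point (between the pads) lies 19 mm behind it; z points along the fingers, y is the line along which they close (so a half turn about z gives the same grasp; the last joint's range is limited). The gripper opens to 88 mm and grips with 3 to 60 N. Pads are 20 mm wide; open, the fingers measure 115 mm over their backs; the gripper's body (75 mm by 178 mm) begins 61 mm behind the grasp point.
Start: joints at [1.259, 0.423, 1.63, -0, 1.089, -0.019], TCP at [0.18, 0.598, 0.223] pointing down, gripper open.
Joint ranges: [-3, 3], [-0.9, 2.11], [0.09, 2.58], [-1.31, 4.45], [0.11, 2.69], [-2.54, 2.54]. Speed limits (rad/s): [2.39, 2.39, 3.01, 3.14, 3.14, 3.14].

INTERFACE

Orientations are given as a unit quaternion [w, x, y, z].
In Python, from station import move_pose, movel, movej, command_gripper, wait, inverse_kinematics, read_camera, camera_info, MotionError, job_done, get_time, get_joint_pos, get_qvel, get_effort, get_tcp_pos, get_ee_rot, get_ft_force, get_ft_torque, get_grip_width, get_finger_force gives the robot as it stands. Calls block until the motion is done:
- move_pose(position, orientation): joint-space move of the TCP to a pose.
- movel(position, frame=None, v=0.15, until_force=None): straight line of the TCP; frame=None keeps the orientation; v is the mean speed in m/s. With until_force (N) it stops when the force on the tool has changed by that much, and returns True; else False.
- movej(angles): joint-space move.
- command_gripper(opening): opening from 0.0 (shut) to 1.0 (fully open); the grip force is fixed at half the most; returns when the fingers have stopped.
- wait(seconds).
- inverse_kinematics(position, orientation): joint angles nearest the present ones, or None.
- read_camera(name): name is "scene" or "top" or "wrist"; returns the picture (384x512x3 uint8, red, green, blue); there is no depth.
- camera_info(name): a dict with "intrinsics" (3x3 intrinsics, pixels), "dist" ([k1, k2, p1, p2, k3] as OpenCV has them; the pictures are not rectified), "T" (4x4, takes a point from camera to world coordinates); the wrist camera has in their place "tool_from_camera" (4x4, takes a point from camera to tool coordinates, whose origin is the TCP and whose axes are the flange's). Camera axes: x right, y up, looking along -z (the intrinsics and any distortion apply to the point x, -y, -z); pixel columns grow to the right and rows downward; lengths in m; the calibration is good to about 2 mm. A picture is of the moment at which its call begins: read the wrist's pose just before it. camera_info takes no time and is no camera call.
A pose or a line that the arm cannot do raises MotionError and nothing moves.
- job_done(): hands the job in; it is judged then, once.
Readings, each from a call of its own:
- get_time(): time.
- get_joint_pos(): joint angles.
- get_qvel(): joint speeds.
- get_effort(): joint torques, N m.
- get_tcp_pos(): TCP position.
- get_ee_rot(): TCP orientation.
- get_ft_force(): force on the tool from outside, world axes, zero at the start.
- get_ft_torque(): the same for the moment, N m.
- get_grip_width(): opening from 0.0 (shut) to 1.0 (fully open).
- get_finger_force(): force on a finger pad.
Only numpy, scipy, OpenCV 4.12 (cv2) and the standard library are available. Lean on these libraries where they do the work, as an engineer would, in place of code of your own. Each camera call takes 0.05 s, during which the arm holds its last target. There are 200 camera calls.

## Working session

There is one attempt and no reset: what is moved stays moved. The work goes in short steps, each a Python script; the robot and the scene stay as the last script left them, time stands still between calls to the robot, and variables do not carry over. Pictures are saved under pics/ and viewed, at most 10 in all, crops included, and the job is handed in when it is done.

```bash
mkdir -p pics; ls; python3 - <<'E'
from station import *
import cv2,numpy as np
for n in("top","scene"):
    im=read_camera(n); cv2.imwrite(f"pics/{n}0.png",cv2.resize(im[:,:,::-1],(800,600),interpolation=cv2.INTER_CUBIC)); cv2.imwrite(f"{n}_raw.png",im[:,:,::-1])
    c=camera_info(n); print(n,{k:np.round(v,3).tolist() for k,v in c.items() if k in("intrinsics","dist","T")})
print(get_time(),get_ee_rot(),get_tcp_pos())
E
```

```text
pics
top {'intrinsics': [[393.227, 0.0, 250.907], [0.0, 393.227, 192.185], [0.0, 0.0, 1.0]], 'dist': [-0.024, 0.0, 0.0, 0.0, 0.0], 'T': [[-0.007, 0.981, -0.194, 0.381], [-1.0, -0.011, -0.019, -0.007], [-0.021, 0.193, 0.981, 1.009], [0.0, 0.0, 0.0, 1.0]]}
scene {'intrinsics': [[388.69, 0.0, 255.098], [0.0, 388.69, 183.237], [0.0, 0.0, 1.0]], 'dist': [-0.073, 0.0, 0.0, 0.0, 0.0], 'T': [[-0.587, -0.552, 0.592, 1.133], [0.809, -0.418, 0.413, 0.398], [0.019, 0.721, 0.692, 0.755], [0.0, 0.0, 0.0, 1.0]]}
0.1 [-1.11341503e-04  1.45888620e-01  9.89300815e-01 -6.29207723e-04] [0.18024522 0.59797261 0.22201654]
```

View pics/top0.png

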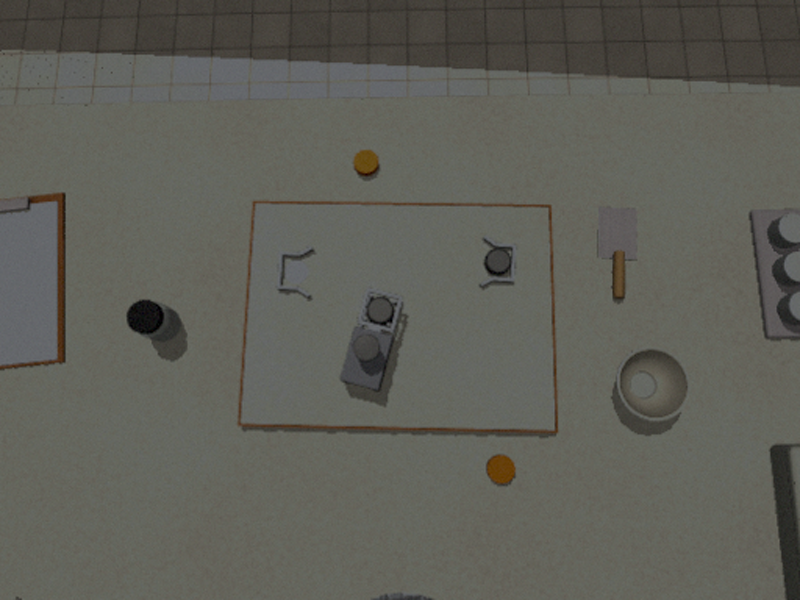

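View pics/scene0.png

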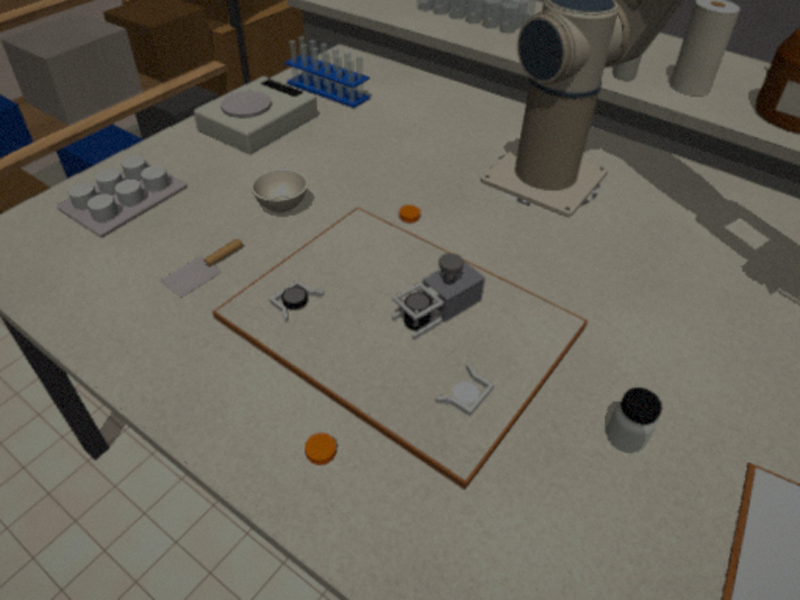

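In top0, the left bay at (295,273) is empty with the paper disc. The dispenser has its magazine at (380,308) and its knob at (367,347). Things that could be taken for the cap: stack cap (380,308), which is the one I want; parked cap (498,262); orange discs (366,162) and (501,470); knob (367,347). I'll check the choice in one close crop.

```bash
python3 - <<'E'
import cv2
im=cv2.imread("top_raw.png")
c=im[145:255,170:270+60]
c=cv2.convertScaleAbs(cv2.resize(c,None,fx=5,fy=5,interpolation=cv2.INTER_CUBIC),alpha=1.7)
print(c.shape); cv2.imwrite("pics/crop1.png",c)
E
```

```text
(550, 800, 3)
```

View pics/crop1.png

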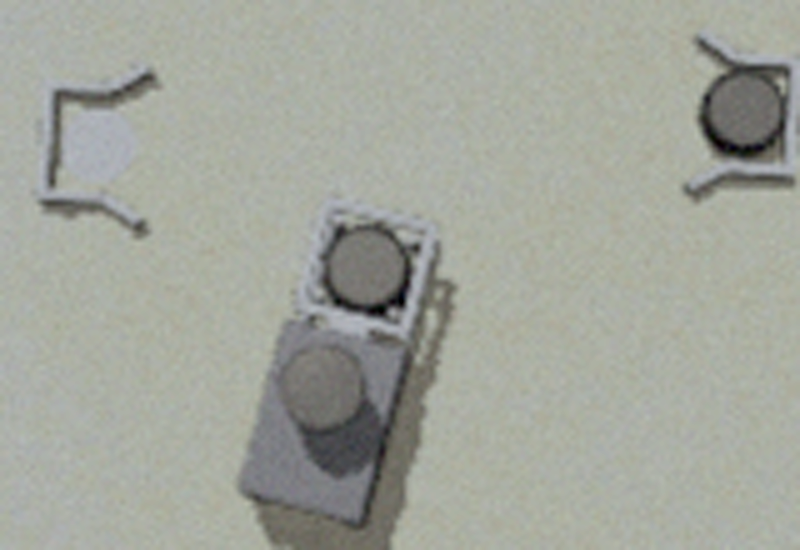

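The crop shows the empty left bay's paper disc at (100,145), fence corners at (50,88) and (42,200), the knob at (322,388) and the stack top at (367,265). The parked cap is at (742,113), in the right bay.

```bash
cat > h.py <<'E'
from station import *
import cv2,numpy as np
def world(px,z,cam="top",TK=None):
    c=camera_info(cam); K=np.array(c["intrinsics"]); T=np.array(c["T"]) if TK is None else TK
    u=cv2.undistortPoints(np.array([[px]],float),K,np.array(c["dist"],float))[0,0]
    d=T[:3,:3]@np.array([u[0],-u[1],-1]); o=T[:3,3]
    return o+d*(z-o[2])/d[2]
def raw(x,y,off=(170,145),s=5): return ((x+.5)/s-.5+off[0],(y+.5)/s-.5+off[1])
def ori(a):  # tool down, tool y axis (closing) along world angle a
    from scipy.spatial.transform import Rotation as R
    y=np.array([np.cos(a),np.sin(a),0]); z=np.array([0,0,-1.]); x=np.cross(y,z)
    q=R.from_matrix(np.c_[x,y,z]).as_quat(); return [q[3],q[0],q[1],q[2]]
E
python3 - <<'E'
from h import *
P=lambda n,x,y,z:print(n,np.round(world(raw(x,y),z),4))
P("knob",322,388,.118);P("cap3",367,265,.066);P("disc",100,145,.018);P("parked",742,113,.034)
P("c1",50,90,.030);P("c2",43,200,.030);P("f1",153,75,.03);P("f2",143,230,.03);P("h1",242,493,.074);P("h2",363,522,.074)
P("rb1",797,62,.03);P("rb2",793,180,.03)
a=world(raw(367,265),.066)-world(raw(322,388),.118); print(np.degrees(np.arctan2(a[1],a[0])),np.hypot(*a[:2]))
E
```

```text
knob [0.4872 0.0491 0.118 ]
cap3 [0.5535 0.0305 0.066 ]
disc [0.6273 0.1713 0.018 ]
parked [ 0.6362 -0.16    0.034 ]
c1 [0.6539 0.1959 0.03  ]
c2 [0.5957 0.1978 0.03  ]
f1 [0.6613 0.1425 0.03  ]
f2 [0.5794 0.1461 0.03  ]
h1 [0.4429 0.0898 0.074 ]
h2 [0.4288 0.0324 0.074 ]
rb1 [ 0.664 -0.19   0.03 ]
rb2 [ 0.6018 -0.1851  0.03  ]
-15.6861113677612 0.06884691255849021
```

```bash
python3 - <<'E'
from h import *
command_gripper(0.0)
move_pose([.4872,.0491,.16],ori(0)); print(get_time(),get_tcp_pos())
movel([.4872,.0491,.124],v=.08)
f0=get_ft_force()
r=movel([.4872,.0491,.086],v=.018,until_force=28); print(r,get_tcp_pos(),get_ft_force(),f0)
wait(.2)
movel([.4872,.0491,.124],v=.04); movel([.4872,.0491,.20],v=.15)
move_pose([.54,.20,.30],ori(0)) 
im=read_camera("top");cv2.imwrite("top1.png",im[:,:,::-1]); print(get_time())
c=cv2.convertScaleAbs(cv2.resize(im[145:255,170:330,::-1],None,fx=5,fy=5,interpolation=cv2.INTER_CUBIC),alpha=1.7)
cv2.imwrite("pics/crop2.png",c)
E
```

```text
3.7 [0.48736655 0.04972884 0.16008746]
True [0.48729018 0.04911573 0.09334432] [-2.39195404  0.03558604  9.72979417] [-0.52940073  0.01330553 -0.38621848]
8.4917
```

View pics/crop2.png

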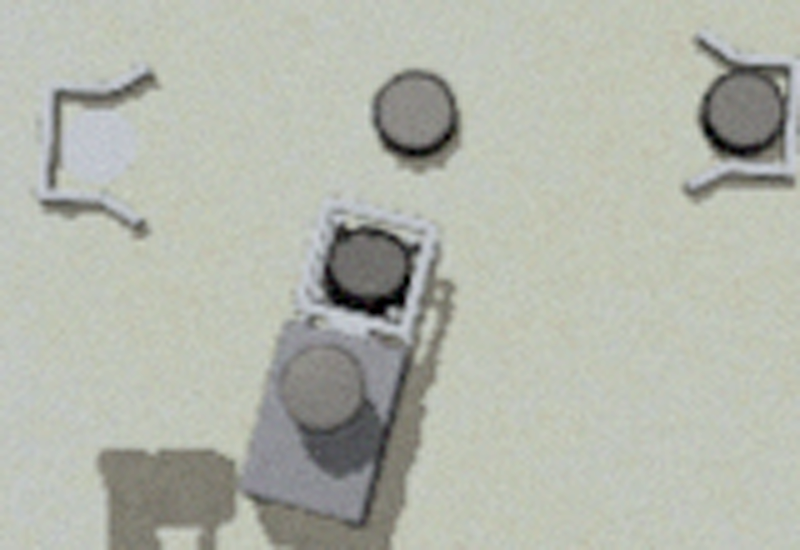

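Exactly one cap came out, at crop pixel (415,112). The plunger is back up, and two caps are left in the magazine. Next I'll push the cap with the fingertips slightly open as a cradle.

```bash
python3 - <<'E'
from h import *
cap=world(raw(415,112),.034)[:2]; print("cap",cap, "disc",world(raw(99,144),.018))
B=np.array([.6255,.1712]); th=np.radians(2.5); ub=np.array([np.sin(th),np.cos(th)])
M=B-60e-3*ub; u=(M-cap)/np.linalg.norm(M-cap)
a=np.arctan2(u[1],u[0])-np.pi/2; print("a",np.degrees(a))
z=.023; L=.0300
s=cap-u*(L+.014)
move_pose([*s,.15],ori(a)); command_gripper(20/88); print("w",get_grip_width()*88)
movel([*s,.06],v=.15); print(movel([*s,z],v=.05,until_force=8))
movel([*(M-u*L),z],v=.04); print(get_time(),get_tcp_pos())
im=read_camera("top")[145:255,170:330,::-1]
im2=read_camera("wrist")[:,:,::-1]
a_=cv2.convertScaleAbs(cv2.resize(im,(400,275),interpolation=cv2.INTER_CUBIC),alpha=1.7)
b_=cv2.convertScaleAbs(cv2.resize(im2,(400,300)),alpha=1.5)
cv2.imwrite("pics/p3.png",np.vstack([a_,b_]))
E
```

```text
cap [0.63873198 0.00694524] disc [0.62782006 0.17186848 0.018     ]
a 8.639439554659951
w 20.17869681403022
False
14.95 [0.62740136 0.08150263 0.02301177]
```

View pics/p3.png

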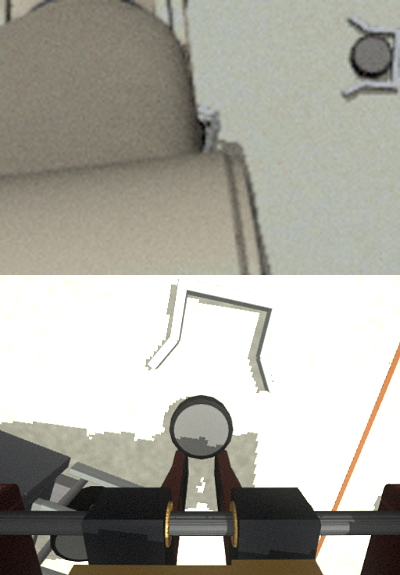

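The cap sits in the cradle (wrist panel (201,428)) just before the bay. The bay's inner corners are at about (188,292) and (270,310), and its flare tips at (150,368) and (266,390). I'll work out the bay pose from these.

```bash
python3 - <<'E'
from h import *
from scipy.spatial.transform import Rotation as R
q=get_ee_rot();T=np.eye(4);T[:3,:3]=R.from_quat([q[1],q[2],q[3],q[0]]).as_matrix();T[:3,3]=get_tcp_pos()
T=T@np.array(camera_info("wrist")["tool_from_camera"])
for n,x,y,z in [("cap",201,427,.034),("cL",188,292,.03),("cR",270,309,.03),("jL",180,341,.03),("jR",258,357,.03),("tL",150,368,.03),("tR",266,390,.03)]:
    print(n,np.round(world((x*1.28,(y-275)*1.28),z,"wrist",T),4))
E
```

```text
cap [0.6219 0.1139 0.034 ]
cL [0.6022 0.1938 0.03  ]
cR [0.6518 0.1921 0.03  ]
jL [0.6009 0.1661 0.03  ]
jR [0.6508 0.1639 0.03  ]
tL [0.5839 0.147  0.03  ]
tR [0.6606 0.1442 0.03  ]
```

```bash
python3 - <<'E'
from h import *
B=np.array([.6265,.1708]); th=np.radians(2.3); u=np.array([np.sin(th),np.cos(th)]); L=.03; z=.023; a=-th
movel([*(B-u*(L+.035)),z],ori(a),v=.04)
r=movel([*(B-u*(L-.005)),z],v=.025,until_force=5); p=get_tcp_pos(); print(r,p,get_ft_force(),get_time())
movel([*(p[:2]-u*.03),z],v=.06); q=get_tcp_pos()
movel([q[0],q[1],.15],v=.15)
w=read_camera("wrist")
move_pose([.45,.0,.35],ori(0)); 
im=read_camera("top")[145:200,170:250,::-1]
cv2.imwrite("pics/p4.png",np.vstack([cv2.convertScaleAbs(cv2.resize(im,(400,275),interpolation=cv2.INTER_CUBIC),alpha=1.6),cv2.resize(w[:,:,::-1],(400,300))])); print(get_time())
E
```

```text
True [0.62519652 0.14230324 0.02274091] [-0.19874727 -1.85519553  2.49285984] 17.1583
20.0167
```

View pics/p4.png

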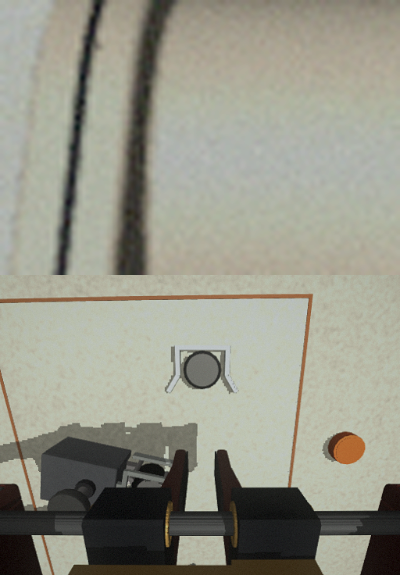

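The wrist panel shows the cap in the bay at (202,370), up against the back. I'll move the arm aside and check the gap.

```bash
python3 - <<'E'
from h import *
move_pose([.3,.45,.30],ori(np.radians(55)))
im=read_camera("top")[:,:,::-1]; s=read_camera("scene")[:,:,::-1]
a=cv2.convertScaleAbs(cv2.resize(im[145:255,170:330],(800,550)[:2],interpolation=cv2.INTER_CUBIC),alpha=1.6)[:290]
b=cv2.convertScaleAbs(cv2.resize(s[225:270,240:364],(800,290),interpolation=cv2.INTER_CUBIC),alpha=1.5)
cv2.imwrite("pics/p5.png",np.vstack([a,b])); print(get_time())
E
```

```text
21.8583
```

View pics/p5.png

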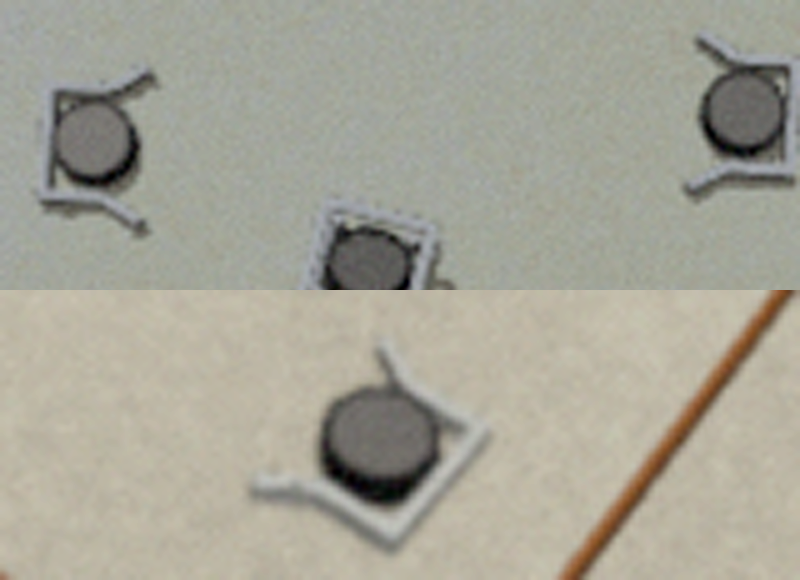

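The cap lies against the back stop at (95,140), covering the paper disc, and everything else is where it was.

```bash
python3 -c "
from h import *
print(world(raw(95,140),.034)); print(job_done())"
```

```text
[0.62596405 0.17109054 0.034     ]
the job is handed in; nothing more can be done
None
```

The job is handed in: one full press ejected a single cap, and I pushed it with the fingertips into the empty left bay until it rested against the back stop, at about 22 s on the robot's clock with nothing else disturbed in the pictures.

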